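# Turn over the tile sample leaf

### The arm

A 6-joint arm with a two-finger parallel gripper is mounted at the origin on the work surface. World frame = base frame: x ahead of the robot, y to its left, z up, the work surface at z = 0. Lengths are in m, angles in rad, forces in N, time in s.
With the tool pointing down it reaches from about 0.275 to 0.75 m from the base axis. Payload 10.2 kg.
Tool frame: the origin (TCP) lies at the very end of the fingers, on their centre line; the grasp point (between the pads) lies 19 mm behind it; z points along the fingers, x is the direction in which the jaws open and shut, and the axes are right-handed (so a half turn about z gives the same grasp; the last joint's range is limited). The gripper opens to 88 mm and grips with 3 to 60 N. Pads are 18 mm wide; open, the fingers measure 123 mm over their backs; the gripper's body (75 mm by 187 mm) begins 45 mm behind the grasp point.
Start: joints at [-1.479, 0.313, 1.498, -0, 1.331, -0.223], TCP at [0.163, -0.499, 0.239] pointing down, gripper open.
Joint ranges: [-2.94, 2.94], [-0.97, 2.17], [0.19, 2.56], [-1.23, 4.37], [0.02, 3.11], [-2.88, 2.88]. Speed limits (rad/s): [2.39, 2.39, 3.01, 3.14, 3.14, 3.14].

### API

Orientations are given as a unit quaternion [w, x, y, z].
In Python, from plant import env gives the robot as it stands.
- The arm moves only by the tool play_rows, never from a script. Its argument "moves" is a list of rows, each a list of 3 entries, a list of its own where there are three numbers: the turn, a rotation vector about the tool's x, y, z in rad, then the shift along the tool's x, y, z in mm, then the opening, from 0 (shut) to 1 (fully open). A call has 1 to 12 rows; each row is the pose to reach, as a shift and turn from the pose commanded when the call began, along the tool's axes at that moment; what a row does not reach only later rows make up. A row lasts 1/8 s, in which the tool goes at most 62.5 mm and 10.7 degrees, less where a joint would pass 70% of its speed; a pose out of reach is approached as far as the arm can. A call with a gripper value outside its range is refused whole. The fingers move at their own pace and stop on an object; "squeeze" is the grip in N (left out, the last holds). Time passes only in rows, so rows that repeat a pose let the fingers close. It gives the time, the measured TCP pose, the force and the opening at its end, in the units of the state.
- env.observe(): the state, without advancing time (a new reading comes with each control period).
- env.capture(name): name is "scene" or "top" or "wrist"; returns the picture (420x560x3 uint8, red, green, blue); there is no depth.
- env.get_calibration(name): a dict with "fx", "fy", "cx", "cy" (pixels), "position" and "orientation" of the camera in the world. Camera axes: x right, y up, looking along -z (the intrinsics and any distortion apply to the point x, -y, -z); pixel columns grow to the right and rows downward; lengths in m; the calibration is good to about 2 mm. A picture is of the moment at which its call begins: read the wrist's pose just before it. get_calibration takes no time and is no camera call; for the wrist camera it gives the pose at the moment of the call.
- env.hand_in(): hands the job in, once; it reports no verdict.
The state is a dict: "time": time; "joint_positions": joint angles; "qd": joint speeds; "joint_torque": joint torques, N m; "position": TCP position; "ee_rot": TCP orientation; "wrist_force": force on the tool from outside, world axes, zero at the start; "ft_torque": the same for the moment, N m; "opening": opening from 0.0 (shut) to 1.0 (fully open).
Only numpy, scipy, OpenCV 4.12 (cv2) and the standard library are available. Lean on these libraries where they do the work, as an engineer would, in place of code of your own. Each camera call takes 0.05 s, during which the arm holds its last target.

### The job

Turn the hinged tile-sample leaf on the wooden sample stand right over its spine, so that it lies flat on the far page and the terracotta samples beneath it are uncovered. Do it by pushing with the fingertips only - never pinch the leaf between the fingers - and leave the vice, dish, scribe and spacer tray where they are. Finish with the hand clear of everything.

Things in the scene. Friction and masses are not known exactly. Their poses are not given: they have to be found in the camera images.
- stand: Plywood sample stand, fixed; origin under its centre on the ledge. x points from near page (robot's side) to far page, within 0.45 rad of the robot's forward; the spine runs along y. Base plate 170 x 160 x 12 mm; two page blocks 74 x 150 mm, tops 56 mm above the ledge, at x = -85 to -11 (near) and +11 to +85 mm (far); hinge cheeks 16 x 9 mm at y = +-81.5 mm, 68 mm high.
- spine_mid (a point): Middle of the leaf's hinge axis, 60 mm above the ledge, over the stand's origin; axes as the stand's (hinge axis = y).
- leaf (a joint): Leaf angle about the hinge axis, rad. 0: flat on the near page, tile side up; pi/2: upright; 3.14 (stop): flat on the far page. Starts at 0 to 0.4. Stiff friction hinge: the leaf stays at any angle where it is left (friction 0.19 N m; raising it from flat takes some 0.35 N m, 3 N at the free edge).
- leaf_edge (a point): Middle of the leaf's free edge, at mid-thickness, 115 mm from the hinge axis; turns with the leaf. When flat on a page the leaf's faces lie 56 and 64 mm above the ledge, and the free edge overhangs page and base by 30 mm: free space under it, down to the ledge, for a tilted fingertip.
- leaf_back (a point): Middle of the leaf's plain grey back, which faces down at the start, 60 mm from the hinge axis. The backing board is 107 x 150 x 4 mm, 8 to 115 mm from the hinge axis; the hinge axis lies at the leaf's mid-thickness (leaf 8 mm thick, 0.24 kg give or take 20 percent). At leaf angle 0 the axes are the stand's.
- leaf_face (a point): Middle of the leaf's tile side, which faces up at the start, 60 mm from the hinge axis: 12 small cobalt tiles on a sheet 100 x 150 x 4 mm glued on the backing board, 10 to 110 mm from the hinge axis, so 5 mm short of the board's free edge.
- vice: Bystander: blue steel mini vice holding a tile shard, 90 x 60 x 75 mm, loose, origin under its centre; about 0.2 m to one side of the stand (either side).
- dish: Bystander: white ceramic mixing dish, 90 mm across, 38 mm high, loose, origin under its centre; about 0.2 m to the other side of the stand.
- scribe: Bystander: chrome tile scribe lying roughly along the stand's x, 142 mm long, 12 mm thick, loose, about 0.135 m from the stand's middle on its -y side; origin under its middle.
- tray: Bystander: grey plastic spacer tray 75 x 120 x 24 mm, loose, beyond the far page, its middle 0.185 to 0.21 m from the spine; origin under its centre.

How it is judged:
At the end, for the whole second after the job is handed in: The leaf lies flat on the far page (joint above 3.06 rad, within 0.08 rad of its stop) and at rest; vice, dish, scribe and tray are each within 20 mm of where they started (value of joint leaf above 3.06 rad and velocity of joint leaf between -0.05 and 0.05 rad/s and distance of each of vice, dish, scribe, tray from where it was at the start of the episode below 0.02 m); the robot touches nothing.
It fails at once if the leaf is pinched: both its faces pressed by the fingers at once, more than 1 N each (contact force between each of leaf_c1, leaf_c2 and the fingers above 1 N).
It fails at once if the mini vice is shoved or lifted (moved more than 20 mm) (distance of vice from where it was at the start of the episode above 0.02 m).
It fails at once if the mixing dish is shoved or lifted (moved more than 20 mm) (distance of dish from where it was at the start of the episode above 0.02 m).
It fails at once if the scribe is shoved or lifted (moved more than 20 mm) (distance of scribe from where it was at the start of the episode above 0.02 m).
It fails at once if the spacer tray is shoved or lifted (moved more than 20 mm) (distance of tray from where it was at the start of the episode above 0.02 m).
It also fails if it takes over 42 s, if anything falls off the work surface, if the arm or the gripper's body presses on something with over 40 N, if the wrist force passes 120 N, or if a joint passes its speed limit or range.

## Working session

There is one attempt and no reset: what is moved stays moved. The work goes in short steps, Python scripts to look and compute and a tool call to move; the robot and the scene stay as the last step left them, time stands still between calls to the robot, and variables do not carry over. Pictures are saved under pics/ and viewed, and the job is handed in when it is done.

Besides the shell and the picture viewer there is one more tool, called after "Request:" as name(argument=value, ...), one argument or row to a line, values as JSON. play_rows: Moves the arm, as the interface text tells. Its arguments: {"type":"object","properties":{"moves":{"type":"array"},"squeeze":{"type":"number"}},"required":["moves"]}

```bash
ls; mkdir -p pics; python3 - <<'E'
from plant import env
import cv2
o=env.observe(); print(o)
for n in("scene","top","wrist"):
    c=env.get_calibration(n); print(n,c)
    cv2.imwrite(f"pics/{n}0.png",env.capture(n)[:,:,::-1])
E
```

```text
pics
{'time': 0.0, 'joint_positions': array([-1.47942223e+00,  3.13403166e-01,  1.49842050e+00, -4.62805704e-05,
        1.33099614e+00, -2.23416979e-01]), 'qd': array([ 1.62307388e-03,  1.10177264e-03,  2.04065434e-03,  1.34567777e-07,
        3.56236616e-05, -2.92648152e-04]), 'joint_torque': array([ 9.82785677e-04, -4.02207041e+01, -2.52268517e+01,  6.94824080e-02,
        3.53679922e-02, -9.09914183e-05]), 'position': array([ 0.16249555, -0.49896228,  0.23819128]), 'ee_rot': array([-4.46733323e-04,  8.09205724e-01, -5.87525080e-01, -4.21201145e-04]), 'wrist_force': array([-0.79402575,  0.46984884,  0.01252814]), 'ft_torque': array([ 0.03413697,  0.00735826, -0.03746931]), 'opening': 0.9984324017543187}
scene {'fx': 521.2965667486031, 'fy': 521.2965667486031, 'cx': 286.48328088963837, 'cy': 213.42881127045393, 'position': array([1.17826761, 0.06988562, 0.904996  ]), 'orientation': array([0.65399242, 0.1993692 , 0.20478855, 0.70043378])}
top {'fx': 412.73081826202724, 'fy': 412.73081826202724, 'cx': 282.3207148279525, 'cy': 216.7750661027058, 'position': array([0.5122776 , 0.02405817, 0.89216012]), 'orientation': array([ 0.70780077,  0.04825657, -0.04806625, -0.70312091])}
wrist {'fx': 317.04163789455424, 'fy': 317.04163789455424, 'cx': 282.96257506646293, 'cy': 208.9990032743536, 'position': array([ 0.23610712, -0.47500832,  0.38421136]), 'orientation': array([ 0.79975058, -0.12276238,  0.08919188, -0.58083838])}
```

View pics/scene0.png

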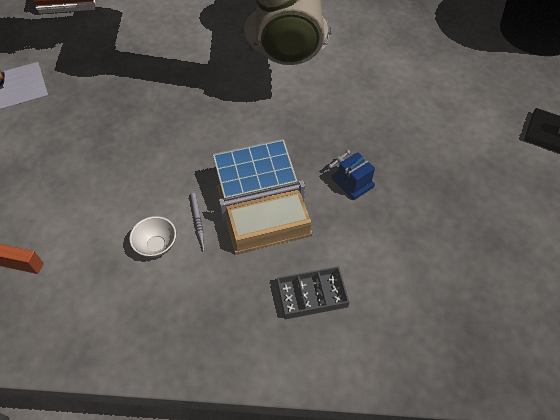

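View pics/top0.png

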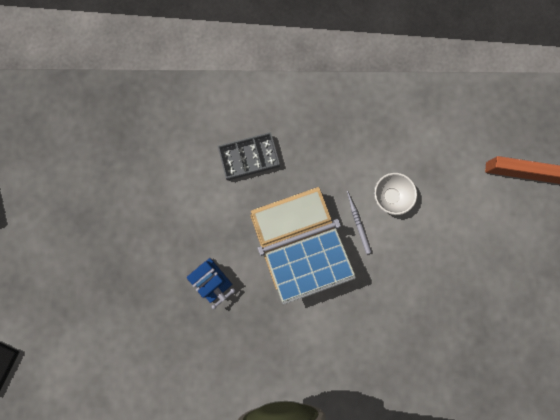

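The scene view shows the leaf at about (256,168), far page at (270,215), the tray at (312,292), vice at (355,175), dish at (153,237) and scribe at (198,222). The top view shows the leaf at about (310,265) and the spine from (262,250) to (338,223). Next I'll zoom in on both for corners.

```bash
python3 - <<'E'
import cv2
a=cv2.imread("pics/top0.png")[180:312,240:376]; cv2.imwrite("pics/topz.png",cv2.resize(a,None,fx=4.4,fy=4.4,interpolation=2))
a=cv2.imread("pics/scene0.png")[130:260,200:330]; cv2.imwrite("pics/scz.png",cv2.resize(a,None,fx=4.5,fy=4.5,interpolation=2))
E
```

```text
(no output)
```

View pics/topz.png

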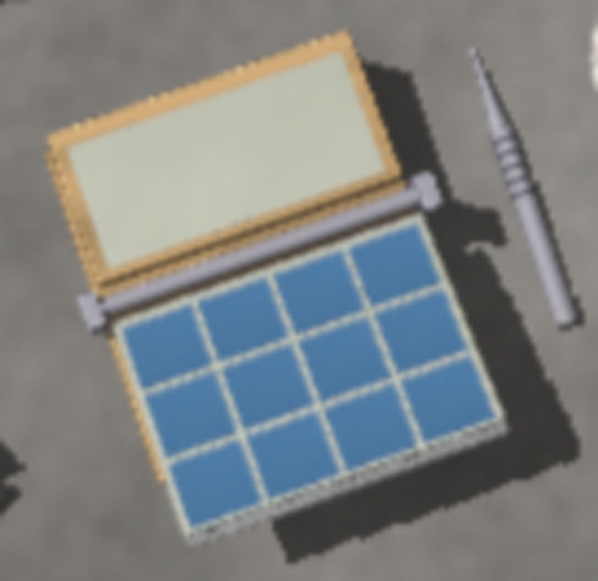

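View pics/scz.png

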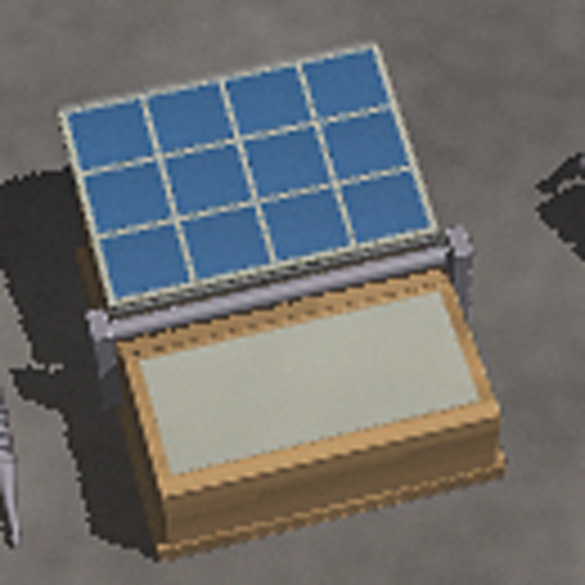

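```bash
cat > h.py <<'E'
import numpy as np
from scipy.spatial.transform import Rotation as R
def q2R(q): return R.from_quat([q[1],q[2],q[3],q[0]])
def ray(c,u,v):
    d=np.array([(u-c["cx"])/c["fx"],-(v-c["cy"])/c["fy"],-1.0]); d=q2R(c["orientation"]).apply(d)
    return np.array(c["position"]),d/np.linalg.norm(d)
def plane(c,u,v,z):
    p,d=ray(c,u,v); return p+d*(z-p[2])/d[2]
def tri(c1,a,c2,b):
    p,d=ray(c1,*a);q,e=ray(c2,*b)
    s,t=np.linalg.lstsq(np.stack([d,-e],1),q-p,rcond=None)[0]
    return (p+s*d+q+t*e)/2,np.linalg.norm(p+s*d-q-t*e)
E
python3 - <<'E'
from plant import env
from h import *
np.set_printoptions(precision=4,suppress=True)
T=env.get_calibration("top");S=env.get_calibration("scene")
f=lambda x,y,s,ox,oy:((x+.5)/s-.5+ox,(y+.5)/s-.5+oy)
t=lambda x,y:f(x,y,4.4,240,180); s=lambda x,y:f(x,y,4.5,200,130)
for n,a,b in [("cheek+y",(92,308),(458,235)),("cheek-y",(427,190),(98,322)),("edge+y",(188,530),(378,45)),("edge-y",(502,418),(60,112)),
  ("sheet hinge+y",(116,322),(436,235)),("sheet hinge-y",(424,220),(110,303)),("far+y",(50,138),(498,408)),("far-y",(349,33),(164,494))]:
    print(n,*tri(T,t(*a),S,s(*b)))
for n,a in [("cheek+y",(92,308)),("cheek-y",(427,190))]: print(n,plane(T,*t(*a),.068))
for n,a in [("cheek+y",(458,235)),("cheek-y",(98,322))]: print(n,plane(S,*s(*a),.068))
for n,c,a in [("vice",T,(210,280)),("tray",T,(250,158)),("dish",T,(396,195))]: print(n,plane(c,*a,.03))
for a in [(475,50),(570,322)]: print("scribe",plane(T,*t(*a),.006))
E
```

```text
cheek+y [0.5585 0.068  0.0748] 0.0012700936168871814
cheek-y [ 0.6135 -0.0841  0.0708] 0.0004385094494575141
edge+y [0.4615 0.025  0.0866] 0.003013442217117208
edge-y [ 0.5108 -0.1139  0.0856] 0.0007546748992813277
sheet hinge+y [0.5527 0.0578 0.0661] 0.001997002969736836
sheet hinge-y [ 0.6001 -0.0821  0.0664] 0.002528157417765595
far+y [0.6379 0.0894 0.0597] 0.0014967496899240657
far-y [ 0.6889 -0.0489  0.0572] 0.003071864404986992
cheek+y [0.559  0.0677 0.068 ]
cheek-y [ 0.6138 -0.0847  0.068 ]
cheek+y [0.5534 0.0686 0.068 ]
cheek-y [ 0.6116 -0.0844  0.068 ]
vice [0.4978 0.1732 0.03  ]
tray [0.7577 0.095  0.03  ]
dish [ 0.6788 -0.2165  0.03  ]
scribe [ 0.6917 -0.1175  0.006 ]
scribe [ 0.5572 -0.1618  0.006 ]
```

```bash
cat >> h.py <<'E'
yaw=0.345; H=np.array([0.5855,-0.008,0.0]); 
XS=np.array([np.cos(yaw),np.sin(yaw),0]);YS=np.array([-np.sin(yaw),np.cos(yaw),0]);Z=np.array([0,0,1.])
def pose(xs,z,a,ys=0):  # mm, deg -> TCP pos, R ; a=90 is straight down
    a=np.deg2rad(a); t=np.cos(a)*XS-np.sin(a)*Z; x=-YS
    return H+XS*xs/1e3+YS*ys/1e3+Z*z/1e3, R.from_matrix(np.stack([x,np.cross(t,x),t],1))
def rel(p0,R0,p,Rr):
    return np.round((R0.inv()*Rr).as_rotvec(),3),np.round(R0.inv().apply(p-p0)*1e3,1)
def stand(p): d=p-H; return np.round([d@XS*1e3,d@YS*1e3,d[2]*1e3],1)
def show(env,poses):
    o=env.observe(); p0=o["position"];R0=q2R(o["ee_rot"]); t=R0.as_matrix()[:,2]
    print("t",round(o["time"],2),"stand",stand(p0),"a",np.round(np.rad2deg(np.arctan2(-t[2],t@XS)),1),"F",np.round(o["wrist_force"],1),"q",np.round(o["joint_positions"],2),"op",round(o["opening"],2))
    for q in poses: print(q,*rel(p0,R0,*pose(*q)))
E
python3 - <<'E'
from plant import env
from h import *
show(env,[(-140,240,90),(-140,200,48),(-140,45,48)])
E
```

```text
t 0.15 stand [-564.1 -319.   238.3] a 90.0 F [-0.5 -0.1  0.1] q [-1.48  0.31  1.5  -0.    1.33 -0.22] op 1.0
(-140, 240, 90) [-0.     0.001 -0.03 ] [-331.7 -414.3   -1.3]
(-140, 200, 48) [ 0.733 -0.01  -0.029] [-331.7 -414.3   38.7]
(-140, 45, 48) [ 0.733 -0.01  -0.029] [-331.5 -414.2  193.7]
```

Request:
play_rows(
  moves=[
    [[0, 0, -0.03], [-55, -69, -2], 0],
    [[0, 0, -0.03], [-110, -138, -2], 0],
    [[0, 0, -0.03], [-166, -207, -2], 0],
    [[0, 0, -0.03], [-221, -276, -2], 0],
    [[0, 0, -0.03], [-276, -345, -2], 0],
    [[0, 0, -0.03], [-332, -414, -2], 0],
    [[0, 0, -0.03], [-332, -414, -2], 0],
    [[0, 0, -0.03], [-332, -414, -2], 0],
    [[0, 0, -0.03], [-332, -414, -2], 0],
    [[0, 0, -0.03], [-332, -414, -2], 0],
    [[0, 0, -0.03], [-332, -414, -2], 0],
    [[0, 0, -0.03], [-332, -414, -2], 0],
  ],
  squeeze=10,
)

```text
time: 1.65
position: [0.453, -0.0563, 0.2407]
ee_rot: [0.0, 0.817, -0.576, -0.0]
wrist_force: [-0.0, -0.2, 0.5]
opening: 0.005
```

```bash
python3 - <<'E'
from plant import env
from h import *
show(env,[(-140,240,90),(-140,200,48),(-140,45,48)])
E
```

```text
t 1.65 stand [-141.    -0.6  240.7] a 90.0 F [-0.  -0.2  0.5] q [-0.38  0.16  1.69 -0.    1.29  0.85] op 0.0
(-140, 240, 90) [ 0.    -0.    -0.002] [-0.6 -1.   0.7]
(-140, 200, 48) [ 0.733 -0.001 -0.002] [-0.6 -1.  40.7]
(-140, 45, 48) [ 0.733 -0.001 -0.002] [ -0.6  -1.  195.7]
```

Request:
play_rows(
  moves=[
    [[0.18, 0, 0], [0, 0, 10], 0],
    [[0.36, 0, 0], [0, 0, 20], 0],
    [[0.54, 0, 0], [0, 0, 30], 0],
    [[0.733, 0, 0], [0, 0, 40], 0],
    [[0.733, 0, 0], [0, 0, 40], 0],
    [[0.733, 0, 0], [0, 0, 40], 0],
    [[0.733, 0, 0], [0, 0, 40], 0],
  ],
)

```text
time: 2.52
position: [0.4536, -0.0558, 0.2012]
ee_rot: [-0.293, 0.764, -0.537, 0.206]
wrist_force: [-0.5, -0.1, -0.7]
opening: 0.005
```

```bash
python3 - <<'E'
from plant import env
from h import *
import cv2
cv2.imwrite("pics/s1.png",env.capture("scene")[:,:,::-1])
show(env,[(-140,120,48),(-140,45,48)])
E
```

```text
t 2.58 stand [-1.402e+02 -2.000e-01  2.012e+02] a 48.0 F [ 0.8 -1.2  0.4] q [-0.73 -0.03  2.19  0.93  0.83 -0.11] op 0.0
(-140, 120, 48) [ 0.    -0.001  0.001] [-0.3 54.2 60.5]
(-140, 45, 48) [ 0.    -0.001  0.001] [ -0.4 104.3 116.2]
```

View pics/s1.png

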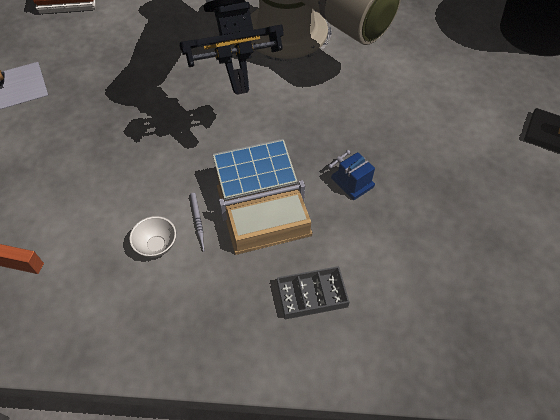

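The hand is tilted, with the closed fingertips at about (238,90), over the near side and clear of the leaf. Now I'll lower it.

Request:
play_rows(
  moves=[
    [[0, 0, 0], [0, 27, 30], 0],
    [[0, 0, 0], [0, 54, 60], 0],
    [[0, 0, 0], [0, 80, 89], 0],
    [[0, 0, 0], [0, 100, 111], 0],
    [[0, 0, 0], [0, 100, 111], 0],
    [[0, 0, 0], [0, 100, 111], 0],
  ],
)

```text
time: 3.32
position: [0.454, -0.0555, 0.0524]
ee_rot: [-0.293, 0.764, -0.537, 0.207]
wrist_force: [0.2, -0.4, 0.2]
opening: 0.004
```

```bash
python3 - <<'E'
from plant import env
from h import *
import cv2
cv2.imwrite("pics/s2.png",env.capture("scene")[100:240,160:340,::-1].repeat(4,0).repeat(4,1))
show(env,[(-122,50,48),(-105,50,48)])
E
```

```text
t 3.38 stand [-139.8   -0.3   52.6] a 47.9 F [ 0.5 -0.8  0.2] q [-0.73  0.37  2.32  1.51  0.63 -0.86] op 0.01
(-122, 50, 48) [-0.001 -0.001  0.002] [ -0.3 -11.5  13.9]
(-105, 50, 48) [-0.001 -0.001  0.002] [ -0.3 -24.1  25.3]
```

View pics/s2.png

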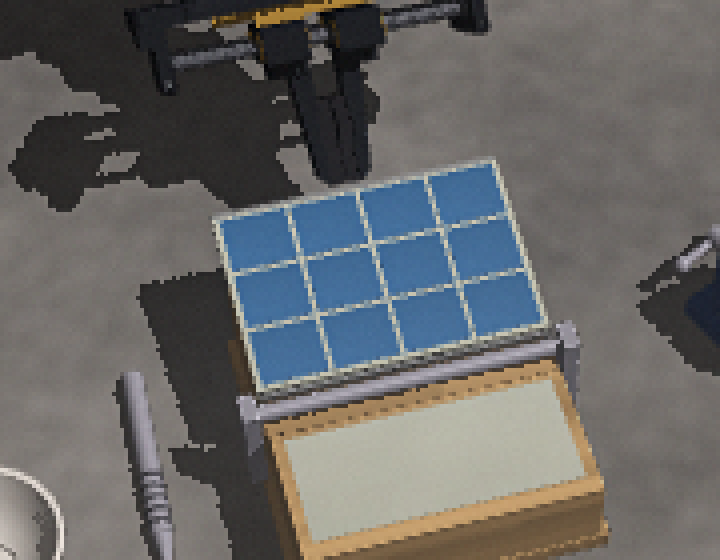

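```bash
cat >> h.py <<'E'
def push(th,a,r):  # deg -> TCP pose tuple with fingertip on leaf back at angle th
    T=np.deg2rad(th);A=np.deg2rad(a)
    N=np.array([np.sin(T),np.cos(T)]);n=np.array([np.sin(A),np.cos(A)])
    s=np.array([-r*np.cos(T),60+r*np.sin(T)])-4*N
    c=s-9*abs(n@N)*N
    if th<90: c=s-9*n      # upper corner on the surface
    return (round(c[0],1),round(c[1],1),a)
E
python3 - <<'E'
from plant import env
from h import *
show(env,[(-122,52,48),(-107,52,48)]+[push(t,48,100) for t in (5,10,15,20,25,30,35,40)])
E
```

```text
t 3.38 stand [-139.8   -0.3   52.6] a 47.9 F [ 0.5 -0.8  0.2] q [-0.73  0.37  2.32  1.51  0.63 -0.86] op 0.01
(-122, 52, 48) [-0.001 -0.001  0.002] [ -0.3 -12.9  12.4]
(-107, 52, 48) [-0.001 -0.001  0.002] [ -0.3 -24.   22.4]
(np.float64(-106.7), np.float64(58.7), 48) [-0.001 -0.001  0.002] [ -0.3 -28.7  17.7]
(np.float64(-105.9), np.float64(67.4), 48) [-0.001 -0.001  0.002] [ -0.3 -35.1  11.7]
(np.float64(-104.3), np.float64(76.0), 48) [-0.001 -0.001  0.002] [ -0.3 -42.1   6.4]
(np.float64(-102.0), np.float64(84.4), 48) [-0.001 -0.001  0.002] [ -0.3 -49.4   1.7]
(np.float64(-99.0), np.float64(92.6), 48) [-0.001 -0.001  0.002] [ -0.2 -57.1  -2.3]
(np.float64(-95.3), np.float64(100.5), 48) [-0.001 -0.001  0.002] [ -0.2 -65.2  -5.7]
(np.float64(-90.9), np.float64(108.1), 48) [-0.001 -0.001  0.002] [ -0.2 -73.5  -8.4]
(np.float64(-85.9), np.float64(115.2), 48) [-0.001 -0.001  0.002] [ -0.2 -82.  -10.3]
```

Request:
play_rows(
  moves=[
    [[0, 0, 0], [0, -12, 11], 0],
    [[0, 0, 0], [0, -24, 22], 0],
    [[0, 0, 0], [0, -29, 18], 0],
    [[0, 0, 0], [0, -35, 12], 0],
    [[0, 0, 0], [0, -42, 6.4], 0],
    [[0, 0, 0], [0, -49.5, 1.7], 0],
    [[0, 0, 0], [0, -57, -2.3], 0],
    [[0, 0, 0], [0, -65, -5.7], 0],
  ],
)

```text
time: 4.38
position: [0.4953, -0.0403, 0.1004]
ee_rot: [-0.293, 0.764, -0.537, 0.207]
wrist_force: [-0.6, -0.8, -3.4]
opening: 0.006
```

```bash
python3 - <<'E'
from plant import env
from h import *
import cv2
cv2.imwrite("pics/s3.png",env.capture("scene")[80:240,160:340,::-1].repeat(3,0).repeat(3,1))
show(env,[push(t,48,100) for t in (35,40,45,50,55,60)]+[push(t,a,98) for t,a in ((65,50),(70,52),(75,54),(80,56),(85,58),(90,60))])
E
```

```text
t 4.42 stand [-9.530e+01 -1.000e-01  1.013e+02] a 47.9 F [-1.3  0.3 -0.7] q [-0.61  0.28  2.2   1.31  0.6  -0.5 ] op 0.0
(np.float64(-90.9), np.float64(108.1), 48) [-0.002 -0.002  0.002] [-0.1 -7.8 -2.1]
(np.float64(-85.9), np.float64(115.2), 48) [-0.002 -0.002  0.002] [ -0.1 -16.3  -4.1]
(np.float64(-80.2), np.float64(121.9), 48) [-0.002 -0.002  0.002] [ -0.  -25.   -5.2]
(np.float64(-74.0), np.float64(128.0), 48) [-0.002 -0.002  0.002] [ -0.  -33.7  -5.6]
(np.float64(-67.3), np.float64(133.6), 48) [-0.002 -0.002  0.002] [  0.  -42.4  -5.3]
(np.float64(-60.2), np.float64(138.6), 48) [-0.002 -0.002  0.002] [  0.  -51.   -4.2]
(np.float64(-51.9), np.float64(141.3), 50) [-0.036 -0.002  0.002] [  0.  -59.   -0.6]
(np.float64(-44.4), np.float64(145.2), 52) [-0.071 -0.002  0.002] [  0.  -67.2   1.5]
(np.float64(-36.5), np.float64(148.3), 54) [-0.106 -0.002  0.002] [  0.1 -75.1   4.5]
(np.float64(-28.4), np.float64(150.8), 56) [-0.141 -0.002  0.002] [  0.1 -82.8   8.1]
(np.float64(-20.2), np.float64(152.5), 58) [-0.176 -0.002  0.002] [  0.1 -90.   12.3]
(np.float64(-11.8), np.float64(158.0), 60) [-0.211 -0.002  0.002] [   0.1 -100.    13.8]
```

View pics/s3.png

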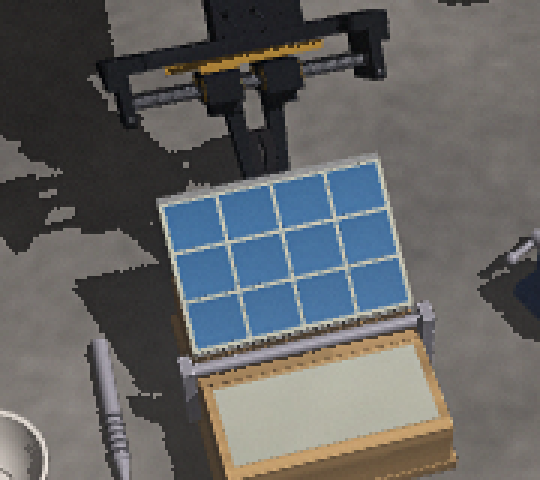

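The leaf is rising on the fingers; its free edge now sits around (270,180) in the crop. Next I'll continue to upright.

Request:
play_rows(
  moves=[
    [[0, 0, 0], [0, -8, -2], 0],
    [[0, 0, 0], [0, -16, -4], 0],
    [[0, 0, 0], [0, -25, -5], 0],
    [[0, 0, 0], [0, -34, -5.5], 0],
    [[0, 0, 0], [0, -42.5, -5], 0],
    [[0, 0, 0], [0, -51, -4], 0],
    [[-0.035, 0, 0], [0, -59, -0.5], 0],
    [[-0.07, 0, 0], [0, -67, 1.5], 0],
    [[-0.105, 0, 0], [0, -75, 4.5], 0],
    [[-0.14, 0, 0], [0, -83, 8], 0],
    [[-0.175, 0, 0], [0, -90.5, 12], 0],
    [[-0.21, 0, 0], [0, -98.5, 15], 0],
  ],
)

```text
time: 5.92
position: [0.5733, -0.012, 0.1546]
ee_rot: [-0.211, 0.79, -0.556, 0.149]
wrist_force: [-2.3, 0.5, -1.3]
opening: 0.001
```

```bash
python3 - <<'E'
from plant import env
from h import *
import cv2
cv2.imwrite("pics/s4.png",env.capture("scene")[80:260,160:340,::-1].repeat(3,0).repeat(3,1))
show(env,[push(t,a,96) for t,a in ((95,60),(100,61),(105,62),(110,63),(115,64),(120,65),(125,66),(130,67),(135,68),(140,69),(145,70),(150,71))])
E
```

```text
t 5.97 stand [-11.7  -0.  155.6] a 60.1 F [-1.6 -0.7 -0.2] q [-0.37  0.31  1.84  0.56  0.66  0.47] op 0.01
(np.float64(-3.0), np.float64(156.6), 60) [ 0.001 -0.002  0.001] [-0.  -8.   3.4]
(np.float64(5.8), np.float64(156.5), 61) [-0.016 -0.002  0.001] [ -0.  -15.6   7.9]
(np.float64(14.6), np.float64(155.5), 62) [-0.033 -0.002  0.001] [ -0.  -22.8  13.2]
(np.float64(23.3), np.float64(153.7), 63) [-0.051 -0.002  0.001] [ -0.  -29.4  19.1]
(np.float64(31.8), np.float64(151.1), 64) [-0.068 -0.002  0.001] [ -0.  -35.5  25.5]
(np.float64(40.1), np.float64(147.7), 65) [-0.086 -0.002  0.001] [ -0.  -41.   32.6]
(np.float64(48.0), np.float64(143.6), 66) [-0.103 -0.002  0.001] [ -0.1 -45.8  40.1]
(np.float64(55.5), np.float64(138.7), 67) [-0.121 -0.002  0.001] [ -0.1 -49.8  48.1]
(np.float64(62.6), np.float64(133.2), 68) [-0.138 -0.002  0.001] [ -0.1 -53.2  56.4]
(np.float64(69.1), np.float64(127.0), 69) [-0.156 -0.002  0.001] [ -0.1 -55.8  65. ]
(np.float64(75.0), np.float64(120.2), 70) [-0.173 -0.002  0.001] [ -0.1 -57.5  73.9]
(np.float64(80.3), np.float64(113.0), 71) [-0.19  -0.002  0.001] [ -0.1 -58.5  82.8]
```

View pics/s4.png

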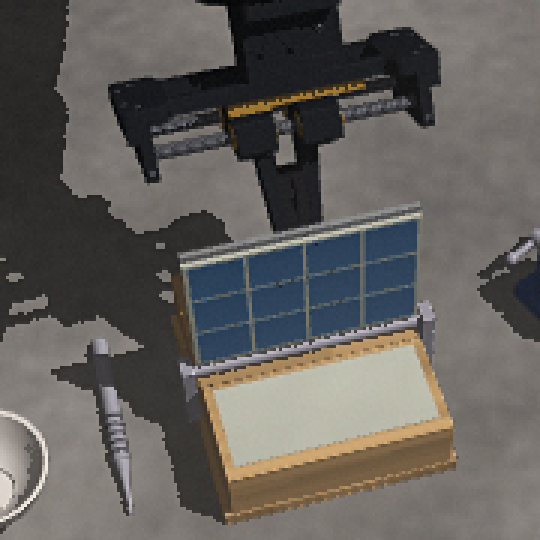

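The leaf is close to upright, with the fingertip behind it near (300,220). Next I'll push it over.

Request:
play_rows(
  moves=[
    [[0, 0, 0], [0, -8, 3.5], 0],
    [[-0.015, 0, 0], [0, -15.5, 8], 0],
    [[-0.033, 0, 0], [0, -23, 13], 0],
    [[-0.05, 0, 0], [0, -29.5, 19], 0],
    [[-0.07, 0, 0], [0, -35.5, 25.5], 0],
    [[-0.086, 0, 0], [0, -41, 32.5], 0],
    [[-0.103, 0, 0], [0, -46, 40], 0],
    [[-0.12, 0, 0], [0, -50, 48], 0],
    [[-0.138, 0, 0], [0, -53, 56.5], 0],
    [[-0.156, 0, 0], [0, -56, 65], 0],
    [[-0.173, 0, 0], [0, -57.5, 74], 0],
    [[-0.19, 0, 0], [0, -58.5, 83], 0],
  ],
)

```text
time: 7.48
position: [0.6607, 0.0191, 0.1106]
ee_rot: [-0.135, 0.807, -0.567, 0.095]
wrist_force: [-0.3, -0.3, 1.3]
opening: 0.002
```

```bash
python3 - <<'E'
from plant import env
from h import *
import cv2
cv2.imwrite("pics/s5.png",env.capture("scene")[80:260,160:340,::-1].repeat(3,0).repeat(3,1))
show(env,[push(t,a,96) for t,a in ((155,72),(160,73),(165,74),(170,75),(175,76),(180,77),(182,77))])
E
```

```text
t 7.53 stand [ 80.1   0.2 109.7] a 71.0 F [ 0.1  1.2 -1.5] q [-0.21  0.58  1.48  0.24  0.81  0.87] op 0.01
(np.float64(84.9), np.float64(105.2), 72) [-0.017  0.    -0.   ] [ 0.2 -3.1  5.8]
(np.float64(88.7), np.float64(97.0), 73) [-0.034  0.    -0.   ] [ 0.2 -4.  14.8]
(np.float64(91.7), np.float64(88.9), 74) [-0.052  0.    -0.   ] [ 0.2 -4.2 23.5]
(np.float64(93.7), np.float64(81.4), 75) [-0.069  0.    -0.   ] [ 0.2 -3.7 31.2]
(np.float64(95.2), np.float64(73.8), 76) [-0.086  0.    -0.   ] [ 0.2 -2.6 38.9]
(np.float64(96.0), np.float64(66.0), 77) [-0.104  0.    -0.   ] [ 0.2 -0.8 46.5]
(np.float64(96.2), np.float64(63.0), 77) [-0.104  0.    -0.   ] [ 0.2 -0.  49.4]
```

View pics/s5.png

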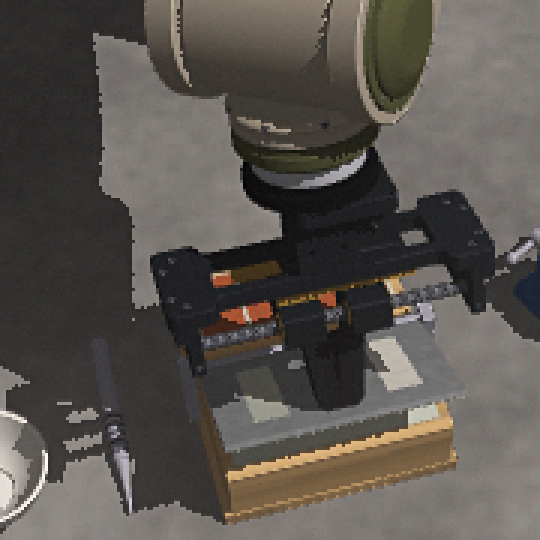

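The grey back now faces up and is leaning over the far page, with the terracotta uncovered. I'll press it the rest of the way down, slowing near the end.

Request:
play_rows(
  moves=[
    [[-0.017, 0, 0], [0, -3, 6], 0],
    [[-0.034, 0, 0], [0, -4, 15], 0],
    [[-0.052, 0, 0], [0, -4, 23.5], 0],
    [[-0.07, 0, 0], [0, -3.7, 31], 0],
    [[-0.086, 0, 0], [0, -2.6, 39], 0],
    [[-0.1, 0, 0], [0, -1.5, 43], 0],
    [[-0.104, 0, 0], [0, -1, 46], 0],
    [[-0.104, 0, 0], [0, -1, 46], 0],
  ],
)

```text
time: 8.52
position: [0.6752, 0.0244, 0.0677]
ee_rot: [-0.093, 0.813, -0.572, 0.066]
wrist_force: [-0.6, -0.4, -0.2]
opening: 0.006
```

```bash
python3 - <<'E'
from plant import env
from h import *
show(env,[push(t,a,96) for t,a in ((180,77),(182,77),(183,77))])
E
```

```text
t 8.53 stand [95.4  0.1 67.7] a 76.9 F [-0.6 -0.4 -0.2] q [-0.18  0.7   1.38  0.15  0.87  0.96] op 0.01
(np.float64(96.0), np.float64(66.0), 77) [-0.002  0.    -0.   ] [ 0.1 -0.2  1.8]
(np.float64(96.2), np.float64(63.0), 77) [-0.002  0.    -0.   ] [0.1 0.3 4.8]
(np.float64(96.2), np.float64(61.4), 77) [-0.002  0.    -0.   ] [0.1 0.6 6.3]
```

Request:
play_rows(
  moves=[
    [[0, 0, 0], [0, 0, 1], 0],
    [[0, 0, 0], [0, 0, 2], 0],
    [[0, 0, 0], [0, 0, 2], 0],
  ],
)

```text
time: 8.9
position: [0.6757, 0.0244, 0.0663]
ee_rot: [-0.093, 0.813, -0.572, 0.066]
wrist_force: [-2.7, -0.9, 2.5]
opening: 0.003
```

Request:
play_rows(
  moves=[
    [[0, 0, 0], [0, 0, 1], 0],
    [[0, 0, 0], [0, 0, 2], 0],
    [[0, 0, 0], [0, 0, 2], 0],
  ],
)

```text
time: 9.28
position: [0.676, 0.0245, 0.0659]
ee_rot: [-0.093, 0.813, -0.571, 0.066]
wrist_force: [-11.5, -2.0, 16.0]
opening: 0.007
```

At z 65.9 mm the tip stalled with 16 N upward, so the leaf is on its stop. I'll lift off and back away.

Request:
play_rows(
  moves=[
    [[0, 0, 0], [0, 0, -10], 0],
    [[0, 0, 0], [0, 0, -40], 0],
    [[0, 0, 0], [0, 0, -80], 0],
    [[0, 0, 0], [0, 40, -130], 0],
    [[0, 0, 0], [0, 100, -150], 0],
    [[0, 0, 0], [0, 160, -160], 0],
    [[0, 0, 0], [0, 220, -160], 0],
    [[0, 0, 0], [0, 260, -160], 0],
    [[0, 0, 0], [0, 260, -160], 0],
    [[0, 0, 0], [0, 260, -160], 0],
  ],
)

```text
time: 10.52
position: [0.4046, -0.0734, 0.1615]
ee_rot: [-0.094, 0.812, -0.572, 0.067]
wrist_force: [0.0, -0.2, 0.5]
opening: 0.006
```

```bash
python3 - <<'E'
from plant import env
from h import *
import cv2
show(env,[])
a=env.capture("scene");b=env.capture("top")
cv2.imwrite("pics/s6.png",a[:,:,::-1]);cv2.imwrite("pics/t6.png",b[:,:,::-1])
cv2.imwrite("pics/s6z.png",cv2.resize(a[130:260,200:330,::-1],None,fx=4.5,fy=4.5,interpolation=2))
E
```

```text
t 10.53 stand [-192.4   -0.4  161.5] a 76.8 F [ 0.  -0.2  0.5] q [-0.58  0.05  2.06  0.23  0.91  0.51] op 0.01
```

View pics/s6.png

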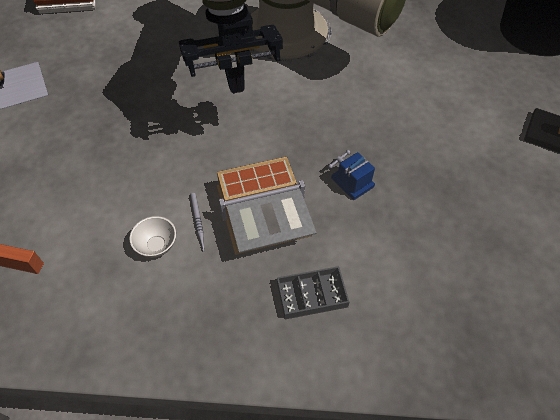

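View pics/t6.png

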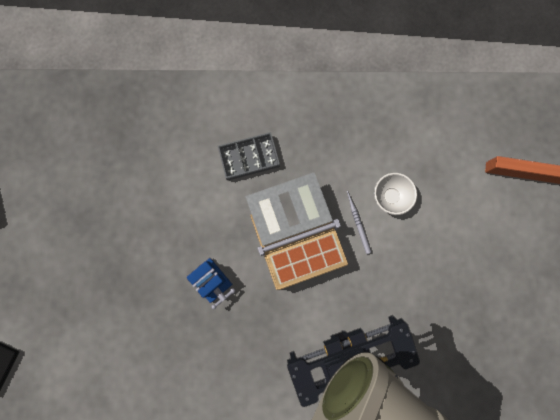

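View pics/s6z.png

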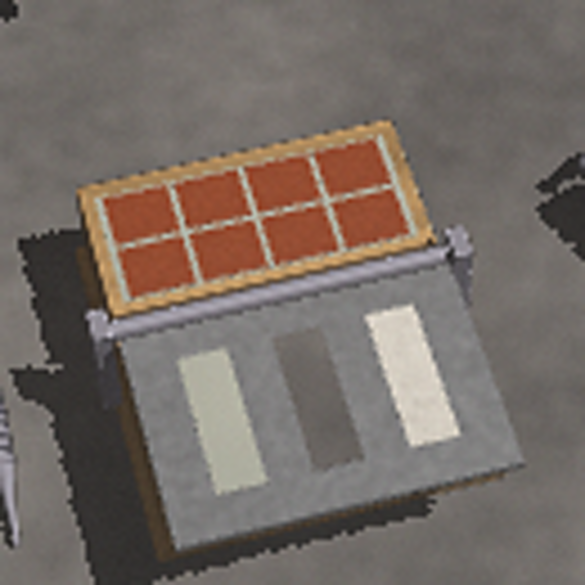

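The leaf lies on the far page with the terracotta showing, and the bystanders look the same as before. I'll check flatness numerically.

```bash
python3 - <<'E'
from plant import env
from h import *
import cv2
T=env.get_calibration("top");S=env.get_calibration("scene")
b=cv2.imread("pics/t6.png");cv2.imwrite("pics/t6z.png",cv2.resize(b[165:265,235:355],None,fx=5,fy=5,interpolation=2))
def proj(c,p):
    q=q2R(c["orientation"]).inv().apply(p-c["position"]); return np.array([c["cx"]+c["fx"]*q[0]/-q[2],c["cy"]-c["fy"]*q[1]/-q[2]])
for th in (3.14,3.06,2.95):
  for y in(75,-75):
    p=H+XS*(-.115*np.cos(th)+.004*np.sin(th))+YS*y/1e3+Z*(.06+.115*np.sin(th)-.004*np.cos(th))
    s=proj(S,p);t=proj(T,p); print(th,y,"scene crop",np.round((s-[200,130])*4.5),"top crop",np.round((t-[235,165])*5))
for n in("top","scene"):
    d=cv2.absdiff(cv2.imread(f"pics/{n}0.png"),cv2.imread(f"pics/{n[0]}6.png")).max(2)
    R_={"top":{"vice":(185,255,240,310),"tray":(215,130,285,182),"dish":(373,170,420,218),"scribe":(345,188,373,256)},"scene":{"vice":(320,148,378,200),"tray":(272,264,350,320),"dish":(126,214,180,262),"scribe":(187,190,207,253)}}[n]
    for k,(x,y,u,v) in R_.items(): print(n,k,"changed px",int((d[y:v,x:u]>40).sum()))
E
```

```text
3.14 75 scene crop [521. 464.] top crop [ 49. 154.]
3.14 -75 scene crop [171. 548.] top crop [395.  35.]
3.06 75 scene crop [522. 452.] top crop [ 47. 150.]
3.06 -75 scene crop [169. 537.] top crop [396.  30.]
2.95 75 scene crop [523. 434.] top crop [ 45. 147.]
2.95 -75 scene crop [167. 519.] top crop [400.  25.]
top vice changed px 0
top tray changed px 0
top dish changed px 0
top scribe changed px 80
scene vice changed px 0
scene tray changed px 0
scene dish changed px 0
scene scribe changed px 54
```

View pics/t6z.png

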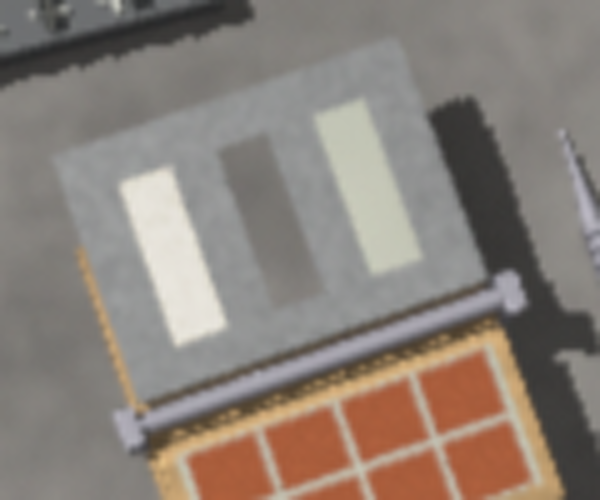

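The seen edge corners, (522,465) and (175,550), match the 3.14 rad prediction to within a few zoomed pixels. The only changed pixels near a bystander are at the scribe and look like the leaf's moved shadow. I'm handing in.

```bash
python3 -c "
from plant import env
print(env.hand_in())"
```

```text
the job is handed in; nothing more can be done
None
```

The leaf is turned right over its spine and lies flat on the far page, with the terracotta samples uncovered. I handed the job in at about 10.6 s of the 42 s allowed.

I slid the closed, tilted fingertips under the leaf's free edge and lifted it to upright. From there I pushed only on its back until it lay over, pressed it down to its stop and backed the hand clear. It was never pinched.

**Leaf flat:** when pressed, the tip stalled at z = 65.9 mm with 16 N upward. Afterwards the edge corners in the scene view matched the 3.14 rad prediction within about 4 zoomed pixels, under one camera pixel. The 3.06 rad limit would have shown as about 12 zoomed pixels.

**Bystanders:** vice, dish and tray show no changed pixels in either camera. Near the scribe 80 pixels changed in the top view and 54 in the scene view. I took these to be the leaf's moved shadow, because the scribe appears in the same place in both, but I did not measure its position separately.

**Hand:** it finished about 190 mm on the robot's side of the spine, at z = 161 mm. The wrist force read about zero.

The hand-in gave no verdict, and none of my checks failed.

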